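Seat the lids of the two tall core canisters

ROBOT

A 6-joint arm with a two-finger parallel gripper is mounted at the origin on a cart in front of the work surface, level with it; the furniture and walls round the work are solid. World frame = base frame: x ahead of the robot, y to its left, z up, the work surface at z = 0. Lengths are in m, angles in rad, forces in N, time in s.
With the tool pointing down it reaches from about 0.4 to 0.825 m from the base axis. Payload 7 kg.
Tool frame: the origin (TCP) lies between the finger pads; the fingertips stand 8 mm ahead of it and the grasp point (between the pads) lies 11 mm behind it (arm.finger_overhang is the distance from the TCP to the fingertips, in m); z points along the fingers, y is the line along which they close (so a half turn about z gives the same grasp; the last joint's range is limited). The gripper opens to 88 mm and grips with 3 to 60 N. Pads are 19 mm wide; open, the fingers measure 130 mm over their backs; the gripper's body (78 mm by 193 mm) begins 47 mm behind the grasp point.
Start: joints at [-0.818, 0.359, 0.012, 0, -1.224, -0.288], TCP at [0.303, -0.603, 0.235] pointing down, gripper open.
Joint ranges: [-3.07, 3.07], [-1.43, 2.12], [-1.02, 1.25], [-3.03, 1.67], [-3.05, -0], [-3.03, 3.03]. Speed limits (rad/s): [2.39, 2.39, 3.01, 3.14, 3.14, 3.14].

INTERFACE

Orientations are given as [roll, pitch, yaw] about the fixed x, y, z axes, in that order (R = Rz(yaw) Ry(pitch) Rx(roll)).
In Python, from station import arm gives the robot as it stands.
- The arm moves only by the tool move_arm, never from a script. Its argument "rows" is text: rows parted by semicolons, each of 7 numbers parted by spaces: the turn, a rotation vector about the tool's x, y, z in degrees, then the shift along the tool's x, y, z in m, then the finger opening in m, from 0 to 0.0876. A call has 1 to 8 rows; each row shifts and turns the commanded pose from where the row before left it, along the tool's axes as they then stand; what a row does not reach is not made up. A row lasts 1/8 s, in which the tool goes at most 62.5 mm and 10.7 degrees, less where a joint would pass 70% of its speed; a pose out of reach is approached as far as the arm can. A call is refused whole if a number of a shift passes 0.0625 or a number of a turn 10.7, either way. A call with a gripper value outside its range is refused whole. The fingers move at their own pace and stop on an object; "squeeze" is the grip in N (left out, the last holds). Time passes only in rows, so rows that do not move let the fingers close. It gives the time, the measured TCP pose, the force, the opening and the grip force at its end, in the units of the state.
- arm.get_state(): the state, without advancing time (a new reading comes with each control period).
- arm.grab_frame(name): name is "scene" or "top"; returns (picture, depth): 420x560x3 uint8, blue, green, red; 420x560 float32, m along the optical axis (not along the pixel's ray), 0 where there is no reading.
- arm.camera_model(name): a dict with "mtx" (3x3 intrinsics, pixels), "k1" (the pictures are not rectified: a ray, as slopes to the right and down, at radius r is drawn at 1 + k1 r^2 times it, then the intrinsics apply), "camera_from_world" (4x4, takes a point from world to camera coordinates). Camera axes: x right, y down, z forward; pixel columns grow to the right and rows downward; lengths in m; the calibration is good to about 2 mm. A picture is of the moment at which its call begins. camera_model takes no time and is no camera call.
- arm.job_done(): hands the job in; it is judged then, once.
The state is a dict: "t": time; "q": joint angles; "qd": joint speeds; "joint_efforts": joint torques, N m; "eef_pos": TCP position; "ee_rot": TCP orientation; "force": force on the tool from outside, world axes, zero at the start; "moment": the same for the moment, N m; "width": finger opening in m; "gripper_force": force on a finger pad.
Only numpy, scipy, OpenCV 4.12 (cv2) and the standard library are available. Lean on these libraries where they do the work, as an engineer would, in place of code of your own. Each camera call takes 0.05 s, during which the arm holds its last target. There are 200 camera calls.

TASK

The lids of the two tall steel core-sample canisters are standing proud of their rims: press both straight down until they are fully home, leaving the canisters upright where they stand. The short steel canister is still venting, so leave it and its raised lid as they are.

Things in the scene. Friction and masses are not known exactly. Their poses are not given: they have to be found in the camera images.
- tall_a_lid_top (a point): Lid of one tall steel canister, 58 mm across, 105 mm high without lid, loose on the bench (about 1.3 kg). Its flat aluminium lid (60 mm across, 10 mm thick, rubber plug below) slides only straight down: about 8 N moves it, it stays where left, stops hard when home; starts 11 to 16 mm proud of the rim. Point: centre of the lid's top face, z up, moving with it; 115 mm above the bench when home.
- tall_b_lid_top (a point): Lid of the other tall steel canister, 58 mm across, 105 mm high without lid, loose on the bench (about 1.3 kg). Its flat aluminium lid (60 mm across, 10 mm thick, rubber plug below) slides only straight down: about 8 N moves it, it stays where left, stops hard when home; starts 11 to 16 mm proud of the rim. Point: centre of the lid's top face, z up, moving with it; 115 mm above the bench when home.
- short_lid_top (a point): Lid of the short steel canister, 58 mm across, 60 mm high without lid, loose on the bench (about 0.9 kg). Its flat aluminium lid (60 mm across, 10 mm thick, rubber plug below) slides only straight down: about 8 N moves it, it stays where left, stops hard when home; starts 11 to 16 mm proud of the rim. Point: centre of the lid's top face, z up, moving with it; 81 to 86 mm up at the start.
Not all that is in view belongs to the job. Leave any yellow look-alike of the part that bears tall_a_lid_top alone.

How it is judged:
At the end, for the whole second after the job is handed in: Both tall canisters' lids are home on their rims (top face within 2.5 mm of 115 mm above the bench), both canisters upright within about 6 degrees and their lid centres within 50 mm of where they started; the short canister's lid top is within 6 mm of where it started (height (world z) of tall_a_lid_top between 0.11 and 0.1175 m and angle between each of tall_a_lid_top, tall_b_lid_top's own z axis and vertical below 0.1 rad and distance of each of tall_a_lid_top, tall_b_lid_top from where it was at the start of the episode below 0.05 m and height (world z) of tall_b_lid_top between 0.11 and 0.1175 m and distance of short_lid_top from where it was at the start of the episode below 0.006 m); the robot touches nothing.
It fails at once if the short canister or its lid is displaced by more than 6 mm (distance of short_lid_top from where it was at the start of the episode above 0.006 m).
It fails at once if a tall canister is tipped by more than about 17 degrees (angle between any of tall_a_lid_top, tall_b_lid_top's own z axis and vertical above 0.3 rad).
It also fails if it takes over 32 s, if anything falls off the work surface, if the arm or the gripper's body presses on something with over 40 N, if the wrist force passes 120 N, or if a joint passes its speed limit or range.

## Working session

There is one attempt and no reset: what is moved stays moved. The work goes in short steps, Python scripts to look and compute and a tool call to move; the robot and the scene stay as the last step left them, time stands still between calls to the robot, and variables do not carry over. Pictures are saved under pics/ and viewed, at most 10 in all, crops included, and the job is handed in when it is done.

Besides the shell and the picture viewer there is one more tool, called as name(argument=value, ...), one argument or row to a line, values as JSON. move_arm: Moves the arm, as the interface text tells. Its arguments: {"type":"object","properties":{"rows":{"type":"string"},"squeeze":{"type":"number"}},"required":["rows"]}

```bash
mkdir -p pics
python3 - <<'E'
from station import arm
import cv2,numpy as np
for n in("scene","top"):
    p,d=arm.grab_frame(n); cv2.imwrite(f"pics/{n}0.png",p); np.save(f"{n}0.npy",d); print(n,arm.camera_model(n))
s=arm.get_state();print(s)
E
```

```text
scene {'mtx': array([[544.0808376 ,   0.        , 268.70123794],
       [  0.        , 544.0808376 , 210.25094413],
       [  0.        ,   0.        ,   1.        ]]), 'k1': 0.018551654071012433, 'camera_from_world': array([[-0.91151313, -0.41103791, -0.01384379,  0.45578866],
       [-0.19809852,  0.46830215, -0.86107495,  0.21618158],
       [ 0.36041753, -0.78213869, -0.50828956,  1.25965781],
       [ 0.        ,  0.        ,  0.        ,  1.        ]])}
top {'mtx': array([[397.16425115,   0.        , 278.98515896],
       [  0.        , 397.16425115, 207.30548953],
       [  0.        ,   0.        ,   1.        ]]), 'k1': -0.0829250519556209, 'camera_from_world': array([[ 0.01660249, -0.99971815,  0.01696983, -0.03439404],
       [-0.98601787, -0.0191848 , -0.16553158,  0.55246676],
       [ 0.16581049, -0.01398432, -0.98605848,  1.03058432],
       [ 0.        ,  0.        ,  0.        ,  1.        ]])}
{'t': 0.1, 'q': array([-8.17895442e-01,  3.59335101e-01,  1.11632731e-02, -2.96751832e-04,
       -1.22410213e+00, -2.88122435e-01]), 'qd': array([-0.00105061,  0.00037948,  0.00247446,  0.00100483,  0.00028691,
       -0.00062629]), 'joint_efforts': array([-1.42640565e-03, -5.84165347e+01,  2.93751580e+01,  7.01544285e+00,
        1.01456948e-02, -5.35335744e-05]), 'eef_pos': array([ 0.30235218, -0.60302825,  0.23371123]), 'ee_rot': array([ 3.14009665e+00, -1.52429122e-04, -2.67691513e+00]), 'force': array([ 0.48875732,  0.47519328, -0.7841197 ]), 'moment': array([0.02503487, 0.01376793, 0.03244748]), 'gripper_force': 0.0, 'width': 0.08768453277939596}
```

View pics/scene0.png

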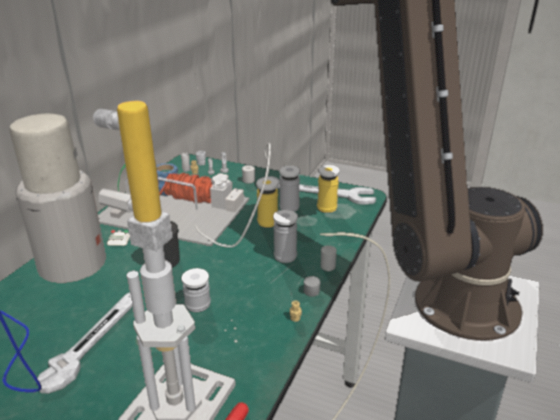

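View pics/top0.png

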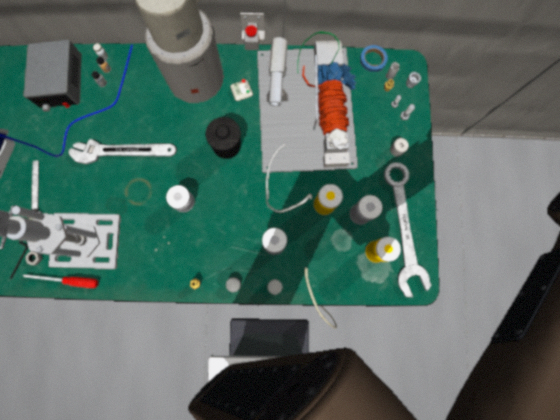

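The scene view shows steel talls at about (285,235) and (289,185), yellow look-alikes at (267,200) and (328,188), and the short one at (196,290). In the top view the steel talls are at (274,240) and (368,209), the yellow ones at (328,198) and (385,249), and the short one at (180,197). Next I measure the lid tops with the depth picture and by rays.

```bash
cat > h.py <<'E'
import cv2,numpy as np
from station import arm
def world(n,uv,z=None):
    "depths z -> world points"
    m=arm.camera_model(n); M=m["camera_from_world"]
    r=cv2.undistortPoints(np.array(uv,float).reshape(-1,1,2),m["mtx"],np.array([m["k1"],0,0,0]))[:,0]
    c=np.c_[r,np.ones(len(r))]
    return M,c
def deproj(n,uv,d):
    M,c=world(n,uv); return (c*np.array(d)[:,None]-M[:3,3])@M[:3,:3]
def cast(n,uv,h):
    M,c=world(n,uv); o=-M[:3,:3].T@M[:3,3]; v=c@M[:3,:3]
    return o+v*((h-o[2])/v[:,2])[:,None]
def lids(p,d,n="top",seeds=((274,240),(368,209),(180,197),(328,198),(385,249))):
    for s in seeds:
        v,u=np.mgrid[s[1]-24:s[1]+25,s[0]-24:s[0]+25]; uv=np.c_[u.ravel(),v.ravel()]
        P=deproj(n,uv,d[uv[:,1],uv[:,0]]); ok=(P[:,2]>.05)&(P[:,2]<.2)
        if ok.sum()<20: print(s,"none");continue
        h=np.histogram(P[ok,2],bins=np.arange(.05,.2,.004)); k=h[0].argmax(); zt=h[1][k]+.002
        q=ok&(abs(P[:,2]-zt)<.006); zt=np.median(P[q,2]); q=ok&(abs(P[:,2]-zt)<.005)
        (cx,cy),r=cv2.minEnclosingCircle(P[q,:2].astype(np.float32))
        px=uv[q].mean(0)
        print(s,"z",zt.round(4),"n",q.sum(),"circ",np.round([cx,cy,r],4),"mean",P[q,:2].mean(0).round(4),"px",px.round(1),"cast",cast(n,[px],zt)[0].round(4))
E
python3 - <<'E'
from h import *
p=cv2.imread("pics/top0.png");lids(p,np.load("top0.npy"))
a=cv2.resize(p[150:300,150:420],None,fx=2.9,fy=2.9,interpolation=2)
cv2.imwrite("pics/c1.png",a[:600,:800])
E
```

```text
(274, 240) z 0.1263 n 448 circ [ 0.4576 -0.0115  0.0299] mean [ 0.4572 -0.0113] px [273.6 240. ] cast [ 0.4572 -0.0113  0.1263]
(368, 209) z 0.129 n 440 circ [ 0.5457 -0.2522  0.0304] mean [ 0.5449 -0.2519] px [369.7 206.8] cast [ 0.5449 -0.2519  0.129 ]
(180, 197) z 0.0818 n 397 circ [0.5711 0.2448 0.0304] mean [0.5707 0.2444] px [177.4 196.5] cast [0.5707 0.2445 0.0818]
(328, 198) z 0.1312 n 429 circ [ 0.5713 -0.15    0.0301] mean [ 0.5708 -0.15  ] px [329.6 195.7] cast [ 0.5707 -0.15    0.1312]
(385, 249) z 0.1312 n 422 circ [ 0.4408 -0.2946  0.03  ] mean [ 0.4403 -0.2947] px [387.7 248.5] cast [ 0.4403 -0.2947  0.1312]
```

View pics/c1.png

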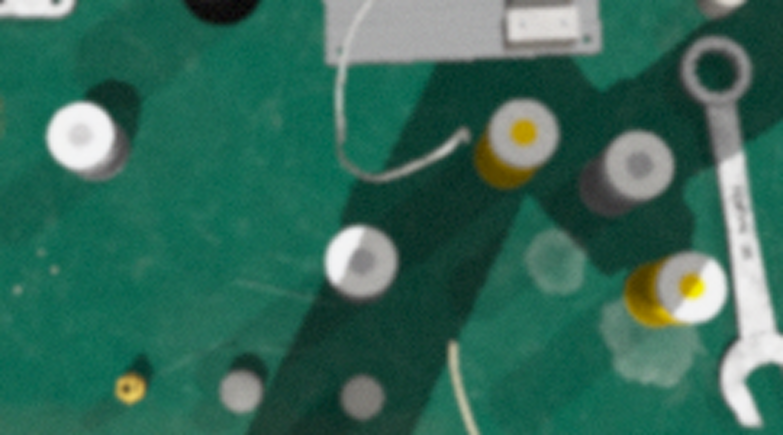

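The crop shows plain steel lids at (361,262) and (638,165), yellow-bodied look-alikes at (523,132) and (690,287), and the short one at (81,135). Before moving I check what stands high near the press spots.

Run:
```python
from h import *
for n in("top","scene"):
    d=np.load(n+"0.npy");v,u=np.mgrid[:420,:560];uv=np.c_[u.ravel(),v.ravel()]
    P=deproj(n,uv,d.ravel());P=P[d.ravel()>0]
    for nm,c in(("A",(.4574,-.0113)),("B",(.5453,-.252)),("mid",(.5,-.13)),("S",(.42,-.43))):
        q=(np.hypot(P[:,0]-c[0],P[:,1]-c[1])<.16)&(P[:,2]>.135)
        print(n,nm,q.sum(), P[q][::max(1,q.sum()//8)].round(3).tolist())
from scipy.spatial.transform import Rotation as R
s=arm.get_state();r=R.from_euler("xyz",s["ee_rot"])
print(r.as_matrix().round(3))
p=s["eef_pos"]
for t in((.5453,-.252,.16),(.4574,-.0113,.16)): t=np.array(t); print(r.inv().apply(t-p).round(4)); p=t
```

```text
top A 421 [[0.547, -0.086, 0.265], [0.516, -0.045, 0.258], [0.311, -0.068, 0.757], [0.311, -0.07, 0.767], [0.311, -0.069, 0.773], [0.31, -0.067, 0.778], [0.309, -0.068, 0.78], [0.304, -0.057, 0.768], [0.307, -0.064, 0.79]]
top B 12 [[0.58, -0.158, 0.136], [0.575, -0.171, 0.135], [0.559, -0.155, 0.136], [0.549, -0.16, 0.135], [0.544, -0.148, 0.136], [0.464, -0.292, 0.135], [0.449, -0.305, 0.135], [0.446, -0.297, 0.135], [0.439, -0.282, 0.135], [0.426, -0.281, 0.135], [0.424, -0.274, 0.135], [0.424, -0.276, 0.135]]
top mid 86 [[0.58, -0.158, 0.136], [0.537, -0.078, 0.28], [0.532, -0.076, 0.285], [0.525, -0.067, 0.285], [0.521, -0.055, 0.272], [0.517, -0.049, 0.266], [0.529, -0.006, 0.161], [0.522, -0.015, 0.193], [0.516, -0.022, 0.216]]
top S 2334 [[0.497, -0.432, 0.565], [0.43, -0.395, 0.605], [0.391, -0.339, 0.665], [0.379, -0.326, 0.67], [0.369, -0.315, 0.683], [0.36, -0.306, 0.677], [0.352, -0.299, 0.681], [0.346, -0.306, 0.697], [0.332, -0.298, 0.72]]
scene A 120 [[0.531, -0.074, 0.284], [0.522, -0.059, 0.279], [0.522, -0.053, 0.265], [0.515, -0.045, 0.259], [0.517, -0.035, 0.232], [0.516, -0.021, 0.211], [0.52, -0.015, 0.188], [0.528, -0.008, 0.161]]
scene B 0 []
scene mid 120 [[0.531, -0.074, 0.284], [0.522, -0.059, 0.279], [0.522, -0.053, 0.265], [0.515, -0.045, 0.259], [0.517, -0.035, 0.232], [0.516, -0.021, 0.211], [0.52, -0.015, 0.188], [0.528, -0.008, 0.161]]
scene S 212 [[0.503, -0.434, 0.567], [0.43, -0.434, 0.571], [0.471, -0.404, 0.571], [0.414, -0.455, 0.566], [0.451, -0.421, 0.567], [0.395, -0.478, 0.561], [0.434, -0.449, 0.561], [0.468, -0.414, 0.562], [0.468, -0.424, 0.558]]
[[-0.894 -0.448 -0.001]
 [-0.448  0.894  0.001]
 [ 0.     0.001 -1.   ]]
[-0.3745  0.2048  0.074 ]
[-0.0293  0.2546  0.0004]
```

A hose arches beside A (about x=0.515, y=-0.03, up to z=0.285), so I'll turn the gripper body away from it there. I do B first, with the fingers closed.

move_arm(
  rows="0 0 0 -0.0468 0.0256 0 0;0 0 0 -0.0468 0.0256 0 0;0 0 0 -0.0468 0.0256 0 0;0 0 0 -0.0468 0.0256 0 0;0 0 0 -0.0468 0.0256 0 0;0 0 0 -0.0468 0.0256 0.01 0;0 0 0 -0.0468 0.0256 0.02 0;0 0 0 -0.0468 0.0256 0.03 0",
  squeeze=20,
)

```text
t: 1.1
eef_pos: [0.5467, -0.251, 0.1747]
ee_rot: [-3.14, 0.002, -2.677]
force: [1.3, -1.0, 0.1]
width: 0.0132
gripper_force: 0.0
```

move_arm(
  rows="0 0 0 0 0 0 0;0 0 0 0 0 0 0",
)

```text
t: 1.35
eef_pos: [0.5454, -0.2523, 0.1743]
ee_rot: [3.141, -0.001, -2.676]
force: [0.0, -0.1, 0.9]
width: 0.0011
gripper_force: 0.0
```

move_arm(
  rows="0 0 0 0 0 0.02 0;0 0 0 0 0 0.012 0;0 0 0 0 0 0.004 0;0 0 0 0 0 0.003 0;0 0 0 0 0 0.003 0;0 0 0 0 0 0.003 0;0 0 0 0 0 0 0",
)

```text
t: 2.22
eef_pos: [0.5454, -0.2531, 0.1308]
ee_rot: [-3.141, 0.0, -2.677]
force: [-2.9, -0.0, 4.1]
width: 0.0007
gripper_force: 2.4
```

move_arm(
  rows="0 0 0 0 0 0.002 0;0 0 0 0 0 0.002 0;0 0 0 0 0 0.002 0;0 0 0 0 0 0 0",
)

```text
t: 2.72
eef_pos: [0.5454, -0.2531, 0.1248]
ee_rot: [-3.141, 0.0, -2.677]
force: [-2.1, 0.2, 5.7]
width: 0.0004
gripper_force: 2.8
```

move_arm(
  rows="0 0 0 0 0 0.001 0;0 0 0 0 0 0.001 0;0 0 0 0 0 0 0",
)

```text
t: 3.1
eef_pos: [0.5456, -0.2532, 0.1233]
ee_rot: [-3.14, 0.001, -2.677]
force: [-3.8, -0.4, 8.7]
width: 0.0005
gripper_force: 4.4
```

move_arm(
  rows="0 0 0 0 0 0.001 0;0 0 0 0 0 0.001 0;0 0 0 0 0 0 0",
)

```text
t: 3.48
eef_pos: [0.5466, -0.2536, 0.1233]
ee_rot: [-3.138, 0.002, -2.676]
force: [-5.9, 1.4, 20.6]
width: 0.0003
gripper_force: 10.2
```

Stopped hard with 20 N at tip height 0.115, so B is home. Lifting and going over to A.

move_arm(
  rows="0 0 0 0 0 -0.03 0;0 0 0 0 0 -0.06 0;0 0 0 0 0 -0.06 0;0 0 0 -0.004 0.0515 0 0;0 0 0 -0.004 0.0515 0 0;0 0 0 -0.004 0.0515 0 0;0 0 0 -0.004 0.0515 0 0;0 0 0 -0.004 0.0515 0 0",
)

```text
t: 4.47
eef_pos: [0.4473, -0.0121, 0.2702]
ee_rot: [-3.141, 0.002, -2.677]
force: [0.7, 1.1, 0.0]
width: 0.0004
gripper_force: 0.0
```

move_arm(
  rows="0 0 10 0 0 0 0;0 0 10 0 0 0 0;0 0 10 0 0 0 0;0 0 10 0 0 0 0;0 0 10 0 0 0 0;0 0 0 0 0 0 0;0 0 0 0 0 0 0",
)

```text
t: 5.35
eef_pos: [0.4479, -0.0134, 0.2698]
ee_rot: [3.141, 0.0, 2.738]
force: [-0.5, 0.3, -0.1]
width: 0.0003
gripper_force: 0.0
```

Run:
```python
from h import *
from scipy.spatial.transform import Rotation as R
p,d=arm.grab_frame("scene"); cv2.imwrite("pics/s1.png",p)
s=arm.get_state();r=R.from_euler("xyz",s["ee_rot"]);print(s["eef_pos"],s["q"].round(2),r.as_matrix().round(3),r.inv().apply(np.array([.448,-.012,.15])-s["eef_pos"]).round(4))
```

```text
[ 0.44793039 -0.01339837  0.26975175] [ 0.41 -0.05 -0.4   0.   -1.22 -2.39] [[-0.919  0.394  0.   ]
 [ 0.394  0.919  0.   ]
 [-0.     0.    -1.   ]] [0.0005 0.0013 0.1198]
```

View pics/s1.png

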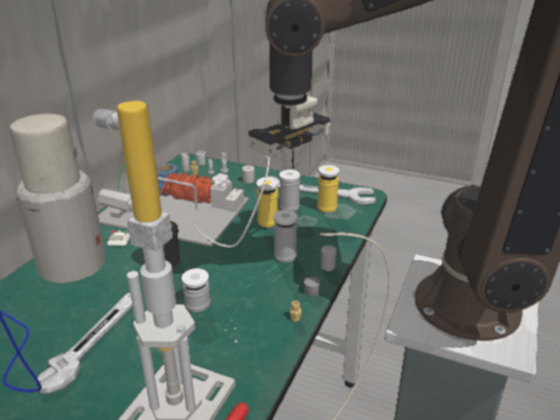

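Gripper hangs above A (lid at (286,217)); the hose end is at (268,158) beside it. I check the hose clearance in the tool frame.

Run:
```python
from h import *
from scipy.spatial.transform import Rotation as R
s=arm.get_state();r=R.from_euler("xyz",s["ee_rot"])
for n in("scene","top"):
    d=np.load(n+"0.npy").ravel();v,u=np.mgrid[:420,:560];P=deproj(n,np.c_[u.ravel(),v.ravel()],d)
    q=(d>0)&(P[:,2]>.14)&(P[:,2]<.4)&(np.hypot(P[:,0]-.448,P[:,1]+.013)<.16);P=P[q]
    T=r.inv().apply(P-s["eef_pos"]); T[:,2]=P[:,2]; T=T[np.argsort(T[:,0])[::-1]]
    print(n,len(T),T[:4].round(3).tolist(),T[::25].round(3).tolist())
```

```text
scene 117 [[-0.063, 0.033, 0.186], [-0.063, 0.026, 0.203], [-0.063, 0.026, 0.2], [-0.063, 0.029, 0.193]] [[-0.063, 0.033, 0.186], [-0.067, 0.012, 0.225], [-0.071, 0.044, 0.15], [-0.077, -0.005, 0.262], [-0.114, -0.025, 0.269]]
top 81 [[-0.065, 0.018, 0.208], [-0.066, 0.023, 0.207], [-0.066, 0.028, 0.193], [-0.066, 0.021, 0.212]] [[-0.065, 0.018, 0.208], [-0.073, 0.001, 0.252], [-0.09, -0.02, 0.285], [-0.118, -0.031, 0.244]]
```

24 mm between hose and body: descending.

move_arm(
  rows="0 0 0 0 0.001 0.04 0;0 0 0 0 0 0.04 0;0 0 0 0 0 0.03 0;0 0 0 0 0 0.015 0;0 0 0 0 0 0.005 0;0 0 0 0 0 0.003 0;0 0 0 0 0 0.003 0;0 0 0 0 0 0.003 0",
)

```text
t: 6.4
eef_pos: [0.4489, -0.0123, 0.1315]
ee_rot: [3.141, 0.001, 2.734]
force: [-2.8, 0.3, 7.8]
width: 0.0005
gripper_force: 3.8
```

move_arm(
  rows="0 0 0 0 0 0.002 0;0 0 0 0 0 0.002 0;0 0 0 0 0 0.002 0;0 0 0 0 0 0.001 0;0 0 0 0 0 0 0",
)

```text
t: 7.02
eef_pos: [0.4488, -0.0123, 0.1245]
ee_rot: [3.141, 0.001, 2.734]
force: [-2.2, -0.2, 5.0]
width: 0.0003
gripper_force: 2.7
```

move_arm(
  rows="0 0 0 0 0 0.001 0;0 0 0 0 0 0.001 0;0 0 0 0 0 0.001 0;0 0 0 0 0 0.001 0;0 0 0 0 0 0 0",
)

```text
t: 7.65
eef_pos: [0.4499, -0.0124, 0.1231]
ee_rot: [3.14, 0.004, 2.736]
force: [-10.0, -0.1, 32.1]
width: 0.0003
gripper_force: 16.3
```

Hard stop again at 0.115 m. Retreating and checking.

move_arm(
  rows="0 0 0 0 0 -0.03 0;0 0 0 0 0 -0.06 0;0 0 0 0 0 -0.06 0;0 0 0 -0.02 -0.05 0 0;0 0 0 -0.02 -0.05 0 0;0 0 0 -0.02 -0.05 0 0;0 0 0 -0.02 -0.05 0 0;0 0 0 -0.02 -0.05 0 0",
)

```text
t: 8.65
eef_pos: [0.4408, -0.2834, 0.2702]
ee_rot: [3.141, 0.002, 2.734]
force: [0.7, 0.8, -0.3]
width: 0.0004
gripper_force: 0.0
```

move_arm(
  rows="0 0 0 -0.02 -0.05 0 0;0 0 0 -0.02 -0.05 0 0;0 0 0 -0.02 -0.05 0 0;0 0 0 -0.02 -0.05 0 0;0 0 0 0 0 0 0;0 0 0 0 0 0 0",
)

```text
t: 9.4
eef_pos: [0.4348, -0.4969, 0.2693]
ee_rot: [3.141, -0.0, 2.733]
force: [0.0, -0.4, 0.4]
width: 0.0003
gripper_force: 0.0
```

Run:
```python
from h import *
p,d=arm.grab_frame("top"); cv2.imwrite("pics/t2.png",p); lids(p,d); print(arm.get_state()["t"])
```

```text
(274, 240) z 0.115 n 438 circ [ 0.4577 -0.0114  0.0299] mean [ 0.4573 -0.0116] px [273.7 240.4] cast [ 0.4573 -0.0116  0.115 ]
(368, 209) z 0.115 n 417 circ [ 0.5444 -0.2524  0.0303] mean [ 0.5447 -0.2519] px [368.4 207.8] cast [ 0.5447 -0.2519  0.115 ]
(180, 197) z 0.0816 n 399 circ [0.5703 0.2445 0.0307] mean [0.5707 0.2444] px [177.4 196.5] cast [0.5707 0.2444 0.0816]
(328, 198) z 0.1311 n 428 circ [ 0.5711 -0.1499  0.03  ] mean [ 0.5708 -0.1501] px [329.6 195.7] cast [ 0.5707 -0.1501  0.1311]
(385, 249) z 0.1313 n 420 circ [ 0.4403 -0.2952  0.0294] mean [ 0.4402 -0.2949] px [387.8 248.6] cast [ 0.4402 -0.2949  0.1313]
9.45
```

View pics/t2.png

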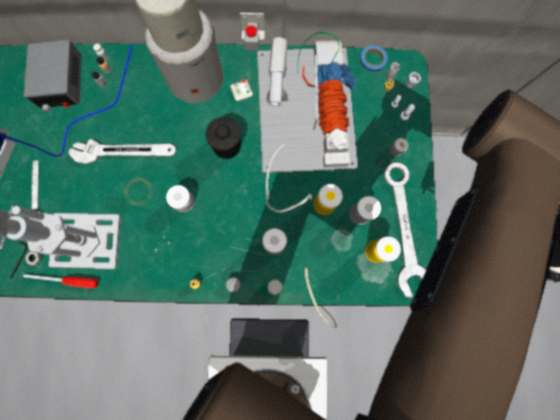

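Both steel tall lids, at (274,240) and (368,208), now sit at 0.115 m. The short canister and the yellow ones have not moved, and the arm is clear.

```bash
python3 -c "
from station import arm
print(arm.job_done())"
```

```text
the job is handed in; nothing more can be done
None
```

Both tall steel canisters' lids are pressed fully home (both measured at 0.115 m), the canisters are still in place, the short canister and the yellow look-alikes have not moved, and the job is handed in; no verdict came back.

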